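Clear the paper weights from a dried map through the tilting cradle

ROBOT

A 6-joint arm with a two-finger parallel gripper is mounted at the origin on the work surface. World frame = base frame: x ahead of the robot, y to its left, z up, the work surface at z = 0. Lengths are in mm, angles in rad, forces in N, time in s.
With the tool pointing down it reaches from about 350 to 775 mm from the base axis. Payload 7.3 kg.
Tool frame: the origin (TCP) lies on the centre line of the jaws, within the pads' length; the fingertips stand 22 mm ahead of it and the grasp point (between the pads) lies 3 mm ahead of it; z points along the fingers, y is the direction in which the jaws open and shut (so a half turn about z gives the same grasp; the last joint's range is limited). The gripper opens to 92 mm and grips with 3 to 60 N. Pads are 19 mm wide; open, the fingers measure 130 mm over their backs; the gripper's body (75 mm by 190 mm) begins 47 mm behind the grasp point.
Start: joints at [1.084, 0.342, 1.524, -0, 1.275, -0.146], TCP at [175.462, 494.829, 248.741] pointing down, gripper open.
Joint ranges: [-2.53, 2.53], [-0.77, 2.02], [0.04, 2.7], [-1, 4.14], [0.28, 2.66], [-3.11, 3.11]. Speed limits (rad/s): [2.57, 2.57, 3.14, 3.14, 3.14, 3.14].

INTERFACE

Orientations are given as [roll, pitch, yaw] about the fixed x, y, z axes, in that order (R = Rz(yaw) Ry(pitch) Rx(roll)).
In Python, from plant import get_obs, capture, bot, spot_in gives the robot as it stands.
- The arm moves only by the shell command python3 -m handwheel 'ROWS' [OPENING]. ROWS is JSON, a list of rows, each a list of 2 entries, a list of its own where there are three numbers: the shift along the world's x, y, z in mm, then the turn, a rotation vector about the world's x, y, z in rad. In form: [[[x, y, z], [wx, wy, wz]], ...]. A call has 1 to 12 rows; each row shifts and turns the commanded pose from where the row before left it; what a row does not reach is not made up. A row lasts 1/8 s, in which the tool goes at most 62.5 mm and 10.7 degrees, less where a joint would pass 70% of its speed; a pose out of reach is approached as far as the arm can. A call is refused whole if a number of a shift passes 62.5 or a number of a turn 0.188, either way. A call with a gripper value outside its range is refused whole. OPENING is the closure, from 0 (fully open) to 1 (shut), set as the call begins (- or left out, the last holds). The fingers move at their own pace and stop on an object; the grip force is fixed at half the most. Time passes only in rows, so rows that do not move let the fingers close. It gives the time, the measured TCP pose, the force and the opening at its end, in the units of the state.
- get_obs(): the state, without advancing time (a new reading comes with each control period).
- capture(name): name is "side" or "top"; returns a dict with "img" (480x640x3 uint8, red, green, blue), "fx", "fy", "cx", "cy" (pixels), "cam_to_world" (4x4, takes a point from camera to world coordinates). Camera axes: x right, y up, looking along -z (the intrinsics and any distortion apply to the point x, -y, -z); pixel columns grow to the right and rows downward; lengths in mm; the calibration is good to about 2 mm. A picture is of the moment at which its call begins. There is no depth.
- bot.close_job(): hands the job in, once; it reports no verdict.
Trained networks look in the newest picture that a camera, given by its name, has taken for a name from the list of things; names that differ only in an ending like _2 or _b are one class to them, and where a whole thing is asked for, a point or a joint stands for the part that bears it (a point fixed in the world has none). Each returns a list of dicts, best first, with "score" (0 to 1); they miss things now and then, are a little off and sometimes report something else, mostly with a low value. They report only what shows in the picture. A call takes as long as a camera call.
- spot_in(thing, camera): "xyz" ([x, y, z] in mm, in the coordinates of the camera as it stood for that picture, good to about 4 mm: the middle of the surface that is visible of it).
The state is a dict: "time": time; "joint_positions": joint angles; "dq": joint speeds; "tau": joint torques, N m; "tool_pos": TCP position; "tcp_rot": TCP orientation; "contact_force": force on the tool from outside, world axes, zero at the start; "moment": the same for the moment, N m; "grip_width": finger opening in mm.
Only numpy, scipy, OpenCV 4.12 (cv2) and the standard library are available. Lean on these libraries where they do the work, as an engineer would, in place of code of your own. Each camera call takes 0.05 s, during which the arm holds its last target. There are 200 camera calls.

TASK

The lined map is dry: put every steel weight that lies on it into the square can in the tilting cradle and slide the cradle's latch bolt fully over the can's ear. Once the can is loaded and latched, give its black handle a firm upward tug to check that the latch holds, then swing the lever right over so that the weights fall out into the wooden bin below, and bring the lever back so that the can stands upright again, still latched, with every weight in the bin. Leave the jar, the brush and the tape roll where they are.

Things in the scene. Friction and masses are not known exactly. Their poses are not given: they have to be found in the camera images.
- weight0: plain steel block weight, 36 x 24 x 18 mm (its x, y, z), 0.12 kg, lying on the map with its z up at the start; origin at its centre. Some of the six weights may be absent (None)
- weight1: plain steel block weight, 36 x 24 x 18 mm (its x, y, z), 0.12 kg, lying on the map with its z up at the start; origin at its centre. Some of the six weights may be absent (None)
- weight2: plain steel block weight, 36 x 24 x 18 mm (its x, y, z), 0.12 kg, lying on the map with its z up at the start; origin at its centre. Some of the six weights may be absent (None)
- weight3: plain steel block weight, 36 x 24 x 18 mm (its x, y, z), 0.12 kg, lying on the map with its z up at the start; origin at its centre. Some of the six weights may be absent (None)
- weight4: plain steel block weight, 36 x 24 x 18 mm (its x, y, z), 0.12 kg, lying on the map with its z up at the start; origin at its centre. Some of the six weights may be absent (None)
- weight5: plain steel block weight, 36 x 24 x 18 mm (its x, y, z), 0.12 kg, lying on the map with its z up at the start; origin at its centre. Some of the six weights may be absent (None)
- board: plywood board 300 x 360 mm (x, y), 6 mm thick, fixed to the bench, carrying the brown map on its top; origin at the centre of its underside
- stand: fixed grey stand of the tilting cradle: two posts 178 mm high, 150 mm apart along its x; origin on the bench midway between them, straight below the pivot. Its x axis points away from the robot (yaw within 0.2 rad), parallel to the pivot axis; the can tips towards its +y; the lever is outside the post on its -x side
- pivot (a point): midpoint of the pivot axis, 160 mm above the stand's origin
- cradle (a joint): tilt of the cradle (a sleeve of aluminium sheet round the foot of the can) in rad about the stand's x axis: 0 = can upright (stop), growing as the lever swings over towards the stand's +y, 2.4 = mouth facing down (stop). Friction of about 1 N m keeps it where it is left, loaded or empty (a pull over some 18 N on the can's handle begins to turn it)
- lever_grip (a point): grip point on the lever's handle, a black round rod 14 mm thick, 70 mm long, parallel to the stand's x; 42 mm from the lever's arm, 28 mm from the rod's free end (-x), 140 mm from the pivot midpoint along -x. The rod circles the pivot axis at 130 mm radius: at tilt 0 it leans 1.25 rad from straight up to the stand's -y, at 2.4 it leans 1.15 rad to +y. Pinched from above, it turns in the fingers
- latch (a joint): slide of the latch bolt in m, along the stand's -x (towards the robot): 0 = open, 0.04 = fully closed over the can's ear (stop); starts between 0 and 0.006; friction about 2 N. When closed there is 1.5 mm of play above the ear. Unlatched, the can falls out when tipped
- latch_knob (a point): centre of the bolt's upright steel knob, 12 mm (along the stand's x) x 14 mm (y), its top 12 mm above this point and the bolt's bar 14 mm below it; it is on the -y side of the cradle, 27 mm out from the can's wall
- can: open square sheet-steel can, 110 mm (x) x 100 mm (y; 120 mm at the mouth, where the +y pouring side slopes outward) x 80 mm high, wall 3 mm, 0.22 kg, loose in the cradle's sleeve with 2 mm play; axes as the stand's when upright; origin at its underside, below the mouth's point. On its -y wall an ear for the latch sticks 32 mm out, its top 50 mm above the underside
- can_mouth (a point): point in the can's mouth, 80 mm above its underside; the opening extends 52 mm from it to both sides in x, 52 mm to -y and 60 mm to +y
- can_handle (a point): centre of the can's black pull handle: a 10 x 10 mm bar, 70 mm long along x, above the rim of the -y wall, with 16 mm of free height under it. An upward pull of about 15 N on the loaded, latched can takes up the play and loads the latch
- bin: open wooden bin under the cradle and out to its +y side, outer 144 x 230 x 55 mm (x, y, z), wall 5 mm, fixed; axes nearly as the stand's; origin at the centre of its underside
- bin_in (a point): centre of the bin's inner floor
- jar: bystander: glass jar, 56 mm wide, 80 mm high; origin at its underside
- brush: bystander: brush lying on the bench
- tape: bystander: roll of paper tape, 80 mm across, 20 mm high; origin at its underside

How it is judged:
By the outcome, as a careful person would: the job done as asked, in the order asked, and still so for the second after the job is handed in, with the robot touching nothing.
Of weight0, weight1, weight2, weight3, weight4, weight5 only 4 to 6 are there at a start; the rules pass over those that are not, and their reading is None.
At some moment in a run one of weight0, weight1, weight2, weight3, weight4, weight5 may be knocked a few centimetres aside while the robot is not near it.
Once in a run the grip may slacken for a moment while it holds something.
It also fails if it takes over 210 s, if anything falls off the work surface, if the arm or the gripper's body presses on something with over 40 N, if the wrist force passes 120 N, or if a joint passes its speed limit or range.

## Working session

There is one attempt and no reset: what is moved stays moved. The work goes in short steps, Python scripts to look and compute and a shell command to move; the robot and the scene stay as the last step left them, time stands still between calls to the robot, and variables do not carry over. Pictures are saved under pics/ and viewed, about 12 in all and at most 16, crops included, and the job is handed in when it is done.

```bash
ls; mkdir -p pics; cat > h.py <<'E'
import numpy as np, cv2
from plant import get_obs, capture, bot, spot_in
def w(c,p):
    return (np.array(c["cam_to_world"])@np.r_[p,1])[:3]
def find(c,name,thing,n=8):
    return [(round(d["score"],2),w(c,d["xyz"]).round(0)) for d in spot_in(thing,name)[:n]]
def ray(c,u,v,z):
    T=np.array(c["cam_to_world"]); d=T[:3,:3]@np.array([(u-c["cx"])/c["fx"],-(v-c["cy"])/c["fy"],-1]); o=T[:3,3]
    return o+d*(z-o[2])/d[2]
def proj(c,P):
    q=np.linalg.inv(np.array(c["cam_to_world"]))@np.r_[P,1]
    return c["cx"]+c["fx"]*q[0]/-q[2], c["cy"]-c["fy"]*q[1]/-q[2]
def save(c,n): cv2.imwrite("pics/"+n+".png",c["img"][:,:,::-1])
E
python3 - <<'E'
from h import *
print(get_obs())
for n in("top","side"):
    c=capture(n); save(c,n+"0"); print(n,{k:c[k] for k in c if k!="img"})
    for t in ["weight0","board","stand","lever_grip","latch_knob","can","can_mouth","can_handle","bin","jar","brush","tape"]: print(t,find(c,n,t))
E
```

```text
pics
{'time': 0.0, 'joint_positions': array([ 1.08397977e+00,  3.42708422e-01,  1.52502617e+00, -4.91087142e-05,
        1.27538327e+00, -1.46024083e-01]), 'dq': array([ 1.57765368e-03, -1.77079095e-04,  3.81434174e-04, -1.11640384e-04,
       -4.77250434e-05, -1.68223842e-03]), 'tau': array([ 8.71402572e-04, -4.31242096e+01, -2.44218671e+01,  7.17372377e-02,
        5.61437861e-02, -1.24230228e-04]), 'tool_pos': array([175.29935379, 494.47002304, 248.04916344]), 'tcp_rot': array([-3.14007685e+00, -1.75465877e-04,  2.80081438e+00]), 'contact_force': array([ 4.87808253e-01, -4.73128170e-04,  2.47898542e-01]), 'moment': array([ 0.00443785, -0.00232929, -0.00603219]), 'grip_width': 92.05218561912827}
top {'fx': 549.7424382650033, 'fy': 549.7424382650033, 'cx': 315.85691702744316, 'cy': 230.19405151088327, 'cam_to_world': array([[-2.06498307e-02,  9.96799453e-01, -7.72297609e-02,
         4.79343806e+02],
       [-9.99754164e-01, -1.99636073e-02,  9.64707617e-03,
         6.07690792e+01],
       [ 8.07441562e-03,  7.74099855e-02,  9.96966648e-01,
         1.41388754e+03],
       [ 0.0000
[... 1780 characters left out ...]
array([572., 164., 168.]))]
lever_grip [(0.79, array([572., 163., 169.])), (0.17, array([760., -80.,  53.]))]
latch_knob [(0.76, array([643., 134., 185.]))]
can [(0.64, array([602., 230., 186.])), (0.21, array([344., 445.,  12.]))]
can_mouth [(0.74, array([604., 231., 186.])), (0.7, array([ 480., -281.,   20.])), (0.28, array([601., 231.,   5.]))]
can_handle [(0.7, array([603., 229., 183.])), (0.2, array([ 552., -266.,   23.]))]
bin [(0.94, array([599., 233.,   7.])), (0.73, array([602., 228., 187.]))]
jar [(0.86, array([759., -78.,  53.])), (0.31, array([601., 228., 185.]))]
brush [(0.96, array([347., 448.,  11.])), (0.46, array([601., 230.,   5.]))]
tape [(0.73, array([370.,  81.,  21.]))]
```

View pics/top0.png

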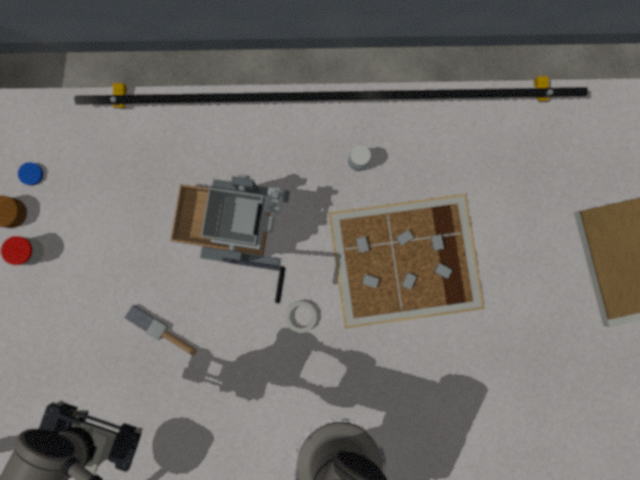

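View pics/side0.png

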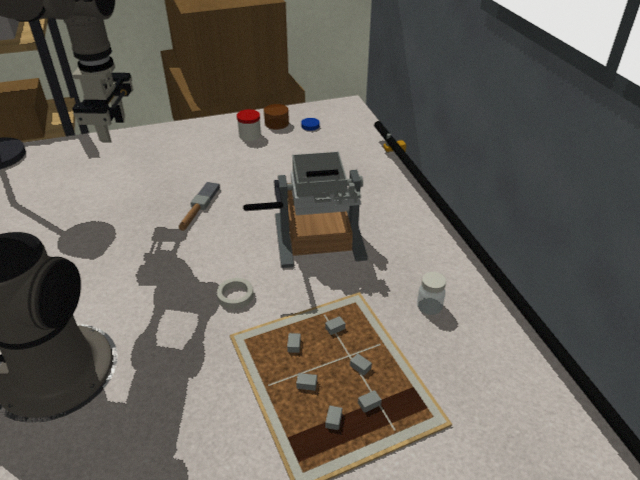

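Both views show six weights on the map. In the top view they are at about (363,244), (405,237), (437,242), (371,281), (409,281) and (443,271). The can is at about (240,213) with the lever rod at (281,284). Next I'll segment the weights and enlarge the stand.

```bash
cat >> h.py <<'E'
def weights(c,zt=24,pts=None):
    im=c["img"].astype(int); m=((im.max(2)-im.min(2)<28)&(im.sum(2)>260)).astype(np.uint8)
    k=np.linalg.inv(np.array(c["cam_to_world"]))
    n,l,s,ce=cv2.connectedComponentsWithStats(m,connectivity=4)
    out=[]
    for i in range(1,n):
        if 60<s[i,4]<400:
            P=ray(c,*ce[i],zt)
            if 300<P[0]<760 and -420<P[1]<60:
                q=np.argwhere(l==i)[:,::-1]
                W=np.array([ray(c,*p,zt)[:2] for p in q]).astype(np.float32)
                r=cv2.minAreaRect(W); a=r[2]; sz=r[1]
                if sz[0]<sz[1]: a+=90
                out.append((W.mean(0).round(1),np.array(r[0]).round(1),np.array(sz).round(0),round((a+90)%180-90,0),s[i,4]))
    return out
E
python3 - <<'E'
from h import *
c=capture("top")
for r in weights(c): print(*r)
a=cv2.resize(c["img"][165:310,165:345],None,fx=4.2,fy=4.1,interpolation=cv2.INTER_CUBIC)
cv2.imwrite("pics/tz.png",a[:,:,::-1])
c=capture("side")
a=cv2.resize(c["img"][140:275,230:380],None,fx=5,fy=4.4,interpolation=cv2.INTER_CUBIC)
cv2.imwrite("pics/sz.png",a[:,:,::-1])
E
```

```text
[ 562.4 -171.2] [ 557.6 -163.8] [28. 67.] -65.0 195
[ 551.  -257.6] [ 550.9 -258.3] [38. 28.] 12.0 153
[548.9 -67.8] [548.8 -66.8] [37. 29.] 13.0 155
[ 478.7 -270.4] [ 478.6 -269.9] [38. 26.] 61.0 143
[ 454.5 -182.9] [ 454.4 -182.9] [27. 38.] -25.0 155
[456.2 -86.3] [456.3 -86.5] [38. 25.] 70.0 153
```

View pics/tz.png

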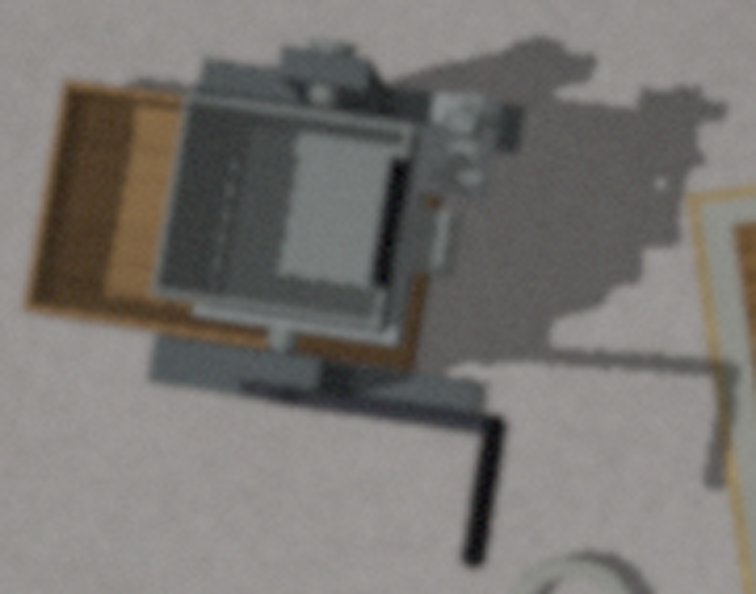

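View pics/sz.png

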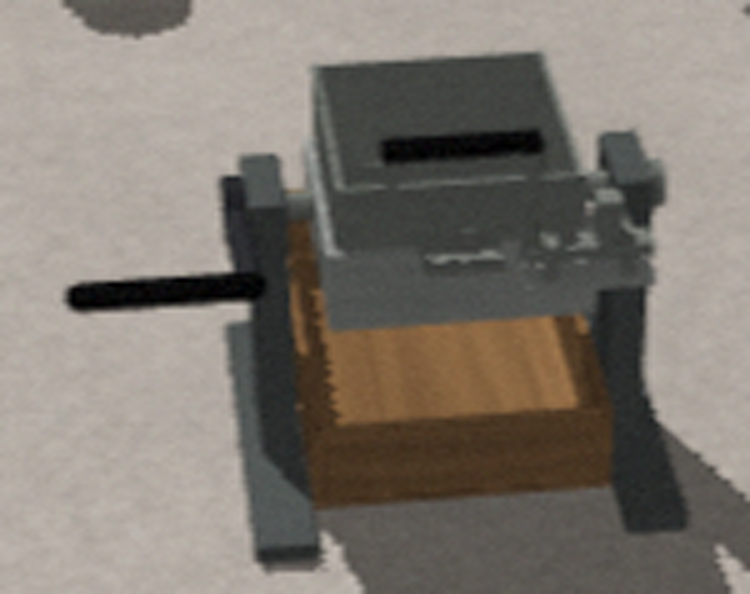

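```bash
python3 - <<'E'
from h import *
from scipy.optimize import least_squares as ls
T=capture("top");S=capture("side")
t=lambda u,v:np.array([165+u/4.2-.4,165+v/4.1-.4]); s=lambda u,v:np.array([230+u/5-.4,140+v/4.4-.4])
obs={"arm":((492,421),(262,285)),"free":((472,562),(70,297)),"h1":((400,160),(543,142)),"h0":((380,285),(382,153)),"knob":((463,112),(607,197)),"ear":((440,240),(465,257)),
"rim00":((382,330),(338,190)),"rim10":((412,125),(578,177)),"rim01":((157,290),(313,66)),"rim11":((190,95),(545,55))}
for k,(a,b) in obs.items():
    f=lambda P:np.r_[np.array(proj(T,P))-t(*a),np.array(proj(S,P))-s(*b)]
    r=ls(f,[600,200,180]); print(k,r.x.round(1),"err",r.fun.round(1))
def world(p,L): c,si=np.cos(p[2]),np.sin(p[2]); return np.array([p[0]+c*L[0]-si*L[1],p[1]+si*L[0]+c*L[1],L[2]])
y=-130*np.sin(1.25); z=160+130*np.cos(1.25)
def g(p):
    o=[]
    h=p[3] # rim z
    for k,L in dict(arm=[-98,y,z],free=[-168,y,z],h1=[35,p[4],h+21],h0=[-35,p[4],h+21],rim00=[-53.5,p[4],h],rim10=[53.5,p[4],h],rim01=[-53.5,p[4]+118,h],rim11=[53.5,p[4]+118,h]).items():
        P=world(p,L); a,b=obs[k]; o+=[np.array(proj(T,P))-t(*a),np.array(proj(S,P))-s(*b)]
    return np.concatenate(o)
r=ls(g,[600,240,0.1,200,-50],loss="soft_l1",f_scale=1); print(r.x.round(3)); print(r.fun.reshape(-1,4).round(1))
E
```

```text
arm [493.8 125.7 199.8] err [ 0.1 -0.4 -0.3  0. ]
free [416.9 137.6 201.4] err [-0.1  0.5  0.5 -0. ]
h1 [632.2 169.7 225.7] err [ 0.1 -0.2 -0.2  0. ]
h0 [564.4 181.3 225.4] err [-0.1  0.5  0.5 -0. ]
knob [655.6 139.  208.8] err [-0.5  1.7  1.7 -0.2]
ear [592.8 153.7 175.6] err [-0.1  0.3  0.3 -0. ]
rim00 [543.  182.  207.3] err [ 0.  -0.1 -0.1  0. ]
rim10 [650.8 166.  204. ] err [-0.3  1.2  1.2 -0.1]
rim01 [565.4 300.1 205.2] err [-0.1  0.6  0.6 -0. ]
rim11 [672.3 282.4 202.9] err [ 0. -0. -0.  0.]
[ 6.07475e+02  2.29673e+02 -1.76000e-01  2.04839e+02 -5.57070e+01]
[[ 0.2  1.6 -2.3  0. ]
 [-0.1 -1.1  2.3 -0.2]
 [ 0.5 -0.2 -0.   0.2]
 [ 0.   1.   0.1 -0. ]
 [-0.8 -1.   0.6  0.3]
 [-0.1  1.3  1.1 -0.3]
 [-0.2  0.5  0.7  0. ]
 [ 0.2  0.4 -0.4 -0.5]]
```

The stand fit agrees across both views: origin about (607, 230), yaw about -0.17, rim z about 205, handle z about 225, knob about (655, 139). Now I'll go for the first weight at (456, -86).

```bash
python3 -m handwheel '[[[0,0,40],[0,0,0]],[[28,-58,0],[0,0,-0.158]],[[28,-58,0],[0,0,-0.158]],[[28,-58,0],[0,0,-0.158]],[[28,-58,0],[0,0,-0.158]],[[28,-58,0],[0,0,-0.158]],[[28,-58,0],[0,0,-0.158]],[[28,-58,0],[0,0,-0.158]],[[28,-58,0],[0,0,-0.158]],[[28,-58,0],[0,0,-0.158]],[[28,-58,0],[0,0,-0.158]],[[0,0,0],[0,0,0]]]' 0.4
cat > st.py <<'E'
from h import *
def st():
    o=get_obs(); p=o["tool_pos"]; r=o["tcp_rot"]
    print("t",round(o["time"],2),"tcp",p.round(1),"rp",r[:2].round(3),"jaw",round((np.degrees(r[2])-90+90)%180-90,1),"grip",round(o["grip_width"],1),"F",np.round(o["contact_force"],1),"q6",round(o["joint_positions"][5],2))
if __name__=="__main__":
    st(); c=capture("top")
    for r in weights(c): print(*r)
    print(find(c,"top","weight0"))
E
python3 st.py
```

```text
time: 3.0
tool_pos: [448.4, -71.7, 288.3]
tcp_rot: [3.141, 0.001, 1.214]
contact_force: [0.2, 0.4, -1.0]
grip_width: 55.3
t 3.0 tcp [448.4 -71.7 288.3] rp [3.141e+00 1.000e-03] jaw -20.4 grip 55.3 F [ 0.2  0.4 -1. ] q6 0.03
[ 565.5 -178. ] [ 563.7 -176.7] [28. 39.] -65.0 152
[ 554.1 -255.1] [ 552.2 -255.7] [28. 33.] -1.0 116
[548.7 -68.1] [548.6 -66.8] [38. 29.] 12.0 159
[434.  -77.5] [433.3 -77.9] [23. 88.] -19.0 281
[(0.68, array([ 566., -177.,   22.])), (0.64, array([ 481., -268.,   23.])), (0.59, array([ 550., -254.,   21.])), (0.19, array([ 562., -220.,    7.]))]
```

```bash
python3 -m handwheel '[[[8,-14.5,-40],[0,0,0]],[[0,0,-55],[0,0,0]],[[0,0,-55],[0,0,0]],[[0,0,-50],[0,0,0]],[[0,0,-30],[0,0,0]],[[0,0,-18],[0,0,0]],[[0,0,-8],[0,0,0]],[[0,0,0],[0,0,0]],[[0,0,0],[0,0,0]]]' 0.4; python3 -m handwheel '[[[0,0,0],[0,0,0]],[[0,0,0],[0,0,0]],[[0,0,0],[0,0,0]],[[0,0,0],[0,0,0]]]' 1
```

```text
time: 4.22
tool_pos: [455.7, -82.4, 33.6]
tcp_rot: [3.14, -0.0, 1.221]
contact_force: [-0.2, -0.1, -0.1]
grip_width: 55.3
time: 4.72
tool_pos: [455.6, -82.7, 33.0]
tcp_rot: [3.14, -0.0, 1.221]
contact_force: [1.5, -0.7, 1.8]
grip_width: 23.7
```

```bash
python3 -m handwheel '[[[0,0,30],[0,0,0]],[[0,0,60],[0,0,0]],[[0,0,60],[0,0,0]],[[0,0,60],[0,0,0]],[[14,31,40],[0,0,0.03]],[[21,46,0],[0,0,0.03]],[[21,46,0],[0,0,0.03]],[[21,46,0],[0,0,0.03]],[[21,46,0],[0,0,0.03]],[[21,46,0],[0,0,0.03]],[[21,46,0],[0,0,0]],[[0,0,0],[0,0,0]]]'; python3 -m handwheel '[[[0,0,0],[0,0,0]],[[0,0,0],[0,0,0]]]'; python3 - <<'E'
from st import *
st(); c=capture("side"); save(c,"s1")
E
```

```text
time: 6.22
tool_pos: [595.2, 227.5, 280.8]
tcp_rot: [-3.139, 0.0, 1.405]
contact_force: [-0.8, -1.0, -0.1]
grip_width: 23.7
time: 6.48
tool_pos: [594.9, 223.3, 282.9]
tcp_rot: [-3.141, 0.0, 1.4]
contact_force: [-0.0, 0.9, -0.0]
grip_width: 23.8
t 6.47 tcp [594.9 223.3 282.9] rp [-3.141  0.   ] jaw -9.8 grip 23.8 F [-0.   0.9 -0. ] q6 0.41
```

View pics/s1.png

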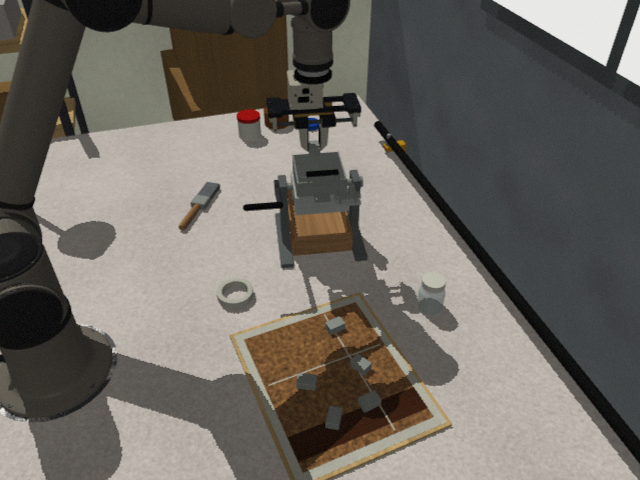

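The weight is over the can mouth at about (314,150), with the grip still on it. The other five weights are unchanged. I'll lower and release.

```bash
python3 -m handwheel '[[[0,3,-40],[0,0,0]],[[0,0,-40],[0,0,0]],[[0,0,-20],[0,0,0]],[[0,0,0],[0,0,0]],[[0,0,0],[0,0,0]]]'; python3 -m handwheel '[[[0,0,0],[0,0,0]],[[0,0,0],[0,0,0]],[[0,0,0],[0,0,0]]]' 0.6;  python3 -m handwheel '[[[0,0,40],[0,0,0]],[[0,0,50],[0,0,0]],[[0,0,20],[0,0,0]],[[-5,-40,0],[0,0,0]],[[-5,-50,0],[0,0,0]],[[-5,-55,0],[0,0,0]],[[-5,-55,0],[0,0,0]],[[0,0,0],[0,0,0]],[[0,0,0],[0,0,0]]]'; python3 st.py
```

```text
time: 7.15
tool_pos: [595.8, 227.2, 184.3]
tcp_rot: [3.139, -0.001, 1.4]
contact_force: [0.5, 0.2, -0.7]
grip_width: 23.8
time: 7.52
tool_pos: [595.3, 227.6, 183.3]
tcp_rot: [3.141, -0.0, 1.401]
contact_force: [-0.3, 0.2, -0.3]
grip_width: 36.8
time: 8.65
tool_pos: [575.3, 27.8, 293.0]
tcp_rot: [3.141, -0.001, 1.4]
contact_force: [-0.7, 0.2, 0.1]
grip_width: 36.7
t 8.65 tcp [575.3  27.8 293. ] rp [ 3.141e+00 -1.000e-03] jaw -9.8 grip 36.7 F [-0.7  0.2  0.1] q6 0.09
[627.3 -83.2] [627.6 -84.2] [ 25. 108.] -6.0 361
[ 551.2 -258.3] [ 551.2 -258.5] [37. 28.] 10.0 157
[511.1 -65.6] [511.7 -65.6] [22. 56.] -5.0 195
[ 478.7 -270.9] [ 478.3 -270.9] [38. 26.] 62.0 155
[ 454.8 -183.5] [ 454.7 -183.4] [27. 39.] -25.0 161
[(0.68, array([ 479., -268.,   25.])), (0.68, array([ 548., -252.,   19.])), (0.6, array([596., 223., 148.])), (0.51, array([ 452., -185.,   27.])), (0.46, array([ 562., -172.,   25.]))]
```

```bash
python3 -m handwheel '[[[-4,-14,0],[0,0,-0.168]],[[-4,-14,0],[0,0,-0.168]],[[-4,-14,0],[0,0,-0.168]],[[-4,-14,-20],[0,0,-0.168]],[[-4,-14,-40],[0,0,-0.168]],[[-4,-14,-40],[0,0,-0.168]],[[-2.5,-11.5,-40],[0,0,-0.168]],[[0,0,-50],[0,0,0]],[[0,0,-40],[0,0,0]],[[0,0,-20],[0,0,0]],[[0,0,0],[0,0,0]],[[0,0,0],[0,0,0]]]' 0.4; python3 st.py | head -1
```

```text
time: 10.25
tool_pos: [549.6, -67.4, 43.6]
tcp_rot: [3.141, -0.001, 0.226]
contact_force: [0.1, -0.3, -0.3]
grip_width: 55.1
t 10.25 tcp [549.6 -67.4  43.6] rp [ 3.141e+00 -1.000e-03] jaw -77.1 grip 55.1 F [ 0.1 -0.3 -0.3] q6 1.08
```

```bash
python3 -m handwheel '[[[0,0,-12.5],[0,0,0]],[[0,0,0],[0,0,0]]]'; python3 -m handwheel '[[[0,0,0],[0,0,0]],[[0,0,0],[0,0,0]],[[0,0,0],[0,0,0]],[[0,0,0],[0,0,0]]]' 1; python3 -m handwheel '[[[0,0,30],[0,0,0]],[[0,0,60],[0,0,0]],[[0,0,60],[0,0,0]],[[0,0,60],[0,0,0.12]],[[9,39,40],[0,0,0.17]],[[11,50,0],[0,0,0.17]],[[11,50,0],[0,0,0.17]],[[11,50,0],[0,0,0.17]],[[11,50,0],[0,0,0.17]],[[13,50,0],[0,0,0.17]],[[0,0,0],[0,0,0.035]],[[0,0,0],[0,0,0]]]'; python3 -m handwheel '[[[0,0,0],[0,0,0]],[[0,0,0],[0,0,0]]]'
```

```text
time: 10.6
tool_pos: [548.0, -67.8, 29.4]
tcp_rot: [-3.141, 0.001, 0.225]
contact_force: [-0.9, -0.1, -0.3]
grip_width: 54.9
time: 11.1
tool_pos: [548.8, -68.2, 30.4]
tcp_rot: [3.141, -0.0, 0.225]
contact_force: [0.6, -0.9, -0.2]
grip_width: 24.0
time: 12.6
tool_pos: [614.3, 220.6, 279.6]
tcp_rot: [-3.141, 0.001, 1.399]
contact_force: [0.8, 0.4, -1.6]
grip_width: 23.8
time: 12.85
tool_pos: [614.8, 219.8, 280.6]
tcp_rot: [3.141, 0.0, 1.398]
contact_force: [0.4, 0.0, -0.5]
grip_width: 23.9
```

```bash
python3 -m handwheel '[[[0,2,-40],[0,0,0]],[[0,0,-38],[0,0,0]],[[0,0,-20],[0,0,0]],[[0,0,0],[0,0,0]],[[0,0,0],[0,0,0]]]'; python3 -m handwheel '[[[0,0,0],[0,0,0]],[[0,0,0],[0,0,0]],[[0,0,0],[0,0,0]]]' 0.6;  python3 -m handwheel '[[[0,0,40],[0,0,0]],[[0,0,50],[0,0,0]],[[0,0,20],[0,0,0]],[[-20,-40,0],[0,0,0]],[[-25,-50,0],[0,0,0]],[[-25,-50,0],[0,0,0]],[[-25,-20,0],[0,0,0]],[[0,0,0],[0,0,0]],[[0,0,0],[0,0,0]]]' 0.4; python3 - <<'E'
from st import *
st(); c=capture("top")
for r in weights(c): print(*r)
print(find(c,"top","weight0"))
a=cv2.resize(c["img"][200:300,170:470],None,fx=2.6,fy=5,interpolation=cv2.INTER_CUBIC)
a=cv2.resize(c["img"][175:330,170:480],None,fx=2.55,fy=2.55,interpolation=cv2.INTER_CUBIC)
cv2.imwrite("pics/t2.png",a[:,:,::-1])
E
```

```text
time: 13.48
tool_pos: [615.4, 222.7, 183.7]
tcp_rot: [3.139, -0.001, 1.399]
contact_force: [0.0, 0.5, -1.4]
grip_width: 23.8
time: 13.85
tool_pos: [614.8, 223.1, 182.8]
tcp_rot: [3.141, -0.0, 1.4]
contact_force: [0.2, 0.2, -1.0]
grip_width: 36.6
time: 14.98
tool_pos: [520.3, 63.4, 292.6]
tcp_rot: [3.14, -0.0, 1.4]
contact_force: [0.2, 1.3, 0.5]
grip_width: 55.1
t 14.97 tcp [520.3  63.4 292.6] rp [ 3.14 -0.  ] jaw -9.8 grip 55.1 F [0.2 1.3 0.5] q6 0.15
[535.8 -20.9] [535.5 -21.6] [ 23. 101.] -1.0 327
[ 546.8 -257. ] [ 547.1 -256.6] [20. 28.] -1.0 90
[ 454.6 -183.5] [ 454.6 -183.3] [27. 38.] -25.0 158
[(0.58, array([596., 222., 150.])), (0.53, array([ 480., -268.,   25.])), (0.49, array([ 550., -256.,   20.])), (0.42, array([ 453., -186.,   28.]))]
```

View pics/t2.png

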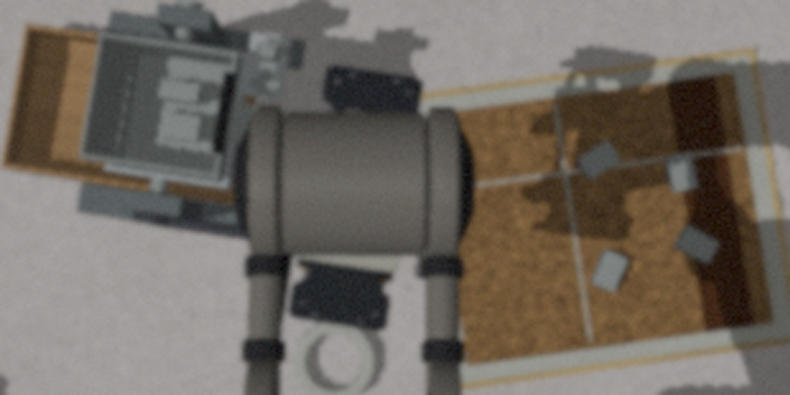

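```bash
python3 -m handwheel '[[[8,-45,0],[0,0,0.13]],[[8,-48,0],[0,0,0.13]],[[8,-48,0],[0,0,0.13]],[[8,-48,-30],[0,0,0.13]],[[8,-47.5,-40],[0,0,0.13]],[[1.5,0,-55],[0,0,0]],[[0,0,-55],[0,0,0]],[[0,0,-50],[0,0,0]],[[0,0,-20],[0,0,0]],[[0,0,0],[0,0,0]],[[0,0,0],[0,0,0]]]'; python3 -m handwheel '[[[0,0,-11],[0,0,0]],[[0,0,0],[0,0,0]]]'
```

```text
time: 16.45
tool_pos: [562.3, -173.4, 43.1]
tcp_rot: [3.14, 0.001, 2.051]
contact_force: [0.5, -0.4, 0.4]
grip_width: 55.2
time: 16.7
tool_pos: [561.0, -173.3, 31.1]
tcp_rot: [-3.141, -0.0, 2.05]
contact_force: [-0.1, -0.9, 0.4]
grip_width: 55.1
```

```bash
python3 -m handwheel '[[[0,0,0],[0,0,0]],[[0,0,0],[0,0,0]],[[0,0,0],[0,0,0]],[[0,0,0],[0,0,0]]]' 1; python3 -m handwheel '[[[0,0,30],[0,0,0]],[[0,0,60],[0,0,0]],[[0,0,60],[0,0,0]],[[2,20,60],[0,0,-0.05]],[[5,50,40],[0,0,-0.12]],[[5,56,0],[0,0,-0.12]],[[5,56,0],[0,0,-0.12]],[[5,56,0],[0,0,-0.12]],[[5,56,0],[0,0,-0.12]],[[5,56,0],[0,0,0]],[[5,56,0],[0,0,0]],[[4,22,0],[0,0,0]]]'; python3 -m handwheel '[[[0,0,0],[0,0,0]],[[0,0,0],[0,0,0]],[[0,0,0],[0,0,0]]]'
```

```text
time: 17.2
tool_pos: [561.4, -173.5, 31.5]
tcp_rot: [3.141, 0.0, 2.05]
contact_force: [0.3, -0.4, 0.0]
grip_width: 23.6
time: 18.7
tool_pos: [601.2, 256.3, 278.8]
tcp_rot: [-3.14, -0.0, 1.403]
contact_force: [-0.5, -0.5, -2.3]
grip_width: 23.5
time: 19.08
tool_pos: [602.1, 251.6, 279.7]
tcp_rot: [3.142, 0.0, 1.398]
contact_force: [-0.9, -0.4, -1.3]
grip_width: 24.2
```

```bash
python3 -m handwheel '[[[0,3,-40],[0,0,0]],[[0,0,-38],[0,0,0]],[[0,0,-20],[0,0,0]],[[0,0,0],[0,0,0]],[[0,0,0],[0,0,0]]]'; python3 -m handwheel '[[[0,0,0],[0,0,0]],[[0,0,0],[0,0,0]],[[0,0,0],[0,0,0]]]' 0.6;  python3 -m handwheel '[[[0,0,40],[0,0,0]],[[0,0,50],[0,0,0]],[[0,0,20],[0,0,0]],[[-20,-40,0],[0,0,0.1]],[[-25,-50,0],[0,0,0.1]],[[-25,-50,0],[0,0,0.1]],[[-25,-50,0],[0,0,0.1]],[[0,0,0],[0,0,0.1]],[[0,0,0],[0,0,0]]]' 0.4; python3 st.py
```

```text
time: 19.7
tool_pos: [602.8, 255.6, 182.9]
tcp_rot: [3.14, -0.001, 1.399]
contact_force: [-0.2, -0.5, -1.6]
grip_width: 24.0
time: 20.08
tool_pos: [602.2, 256.0, 182.1]
tcp_rot: [3.141, -0.0, 1.4]
contact_force: [0.5, 0.1, -0.2]
grip_width: 36.5
time: 21.2
tool_pos: [507.0, 65.5, 292.0]
tcp_rot: [3.14, 0.0, 1.898]
contact_force: [0.1, 0.1, -0.2]
grip_width: 55.0
t 21.2 tcp [507.   65.5 292. ] rp [3.14 0.  ] jaw 18.7 grip 55.0 F [ 0.1  0.1 -0.2] q6 -0.35
[513.2 -17.1] [512.8 -18.5] [ 23. 101.] -1.0 326
[ 453.6 -183.5] [ 454.  -183.3] [27. 37.] -25.0 153
[(0.63, array([ 479., -266.,   24.])), (0.54, array([602., 257., 155.])), (0.49, array([ 454., -185.,   30.])), (0.48, array([ 550., -253.,   17.])), (0.47, array([619., 365.,   3.])), (0.45, array([627., 224., 149.]))]
```

```bash
python3 -m handwheel '[[[-10.5,-50,0],[0,0,0.135]],[[-10.5,-50,0],[0,0,0.135]],[[-10.5,-50,0],[0,0,0.135]],[[-10.5,-50,-30],[0,0,0.135]],[[-10.5,-49,-40],[0,0,0.135]],[[0,0,-55],[0,0,0.135]],[[0,0,-55],[0,0,0]],[[0,0,-50],[0,0,0]],[[0,0,-20],[0,0,0]],[[0,0,0],[0,0,0]],[[0,0,0],[0,0,0]]]'; python3 -m handwheel '[[[0,0,-11],[0,0,0]],[[0,0,0],[0,0,0]]]'
```

```text
time: 22.68
tool_pos: [455.7, -181.8, 43.3]
tcp_rot: [-3.142, 0.002, 2.71]
contact_force: [-0.2, -0.1, 0.1]
grip_width: 55.5
time: 22.92
tool_pos: [454.6, -181.6, 31.4]
tcp_rot: [3.141, -0.0, 2.71]
contact_force: [0.8, -0.2, -0.8]
grip_width: 55.2
```

```bash
python3 -m handwheel '[[[0,0,0],[0,0,0]],[[0,0,0],[0,0,0]],[[0,0,0],[0,0,0]],[[0,0,0],[0,0,0]]]' 1; python3 -m handwheel '[[[0,0,30],[0,0,0]],[[0,0,60],[0,0,0]],[[0,0,60],[0,0,0]],[[6,20,50],[0,0,-0.13]],[[18,45,40],[0,0,-0.13]],[[20,53,10],[0,0,-0.15]],[[20,53,0],[0,0,-0.15]],[[20,53,0],[0,0,-0.15]],[[20,53,0],[0,0,-0.15]],[[20,53,0],[0,0,-0.15]],[[20,53,0],[0,0,-0.15]],[[20,49,0],[0,0,-0.15]]]'; python3 -m handwheel '[[[0,0,0],[0,0,0]],[[0,0,0],[0,0,0]],[[0,0,0],[0,0,0]]]'
```

```text
time: 23.42
tool_pos: [454.8, -182.0, 31.7]
tcp_rot: [-3.142, 0.0, 2.71]
contact_force: [0.9, -0.5, 2.2]
grip_width: 24.0
time: 24.92
tool_pos: [618.8, 251.9, 280.8]
tcp_rot: [-3.141, 0.0, 1.395]
contact_force: [1.7, -1.1, -1.8]
grip_width: 24.0
time: 25.3
tool_pos: [618.5, 248.7, 281.6]
tcp_rot: [3.142, 0.0, 1.399]
contact_force: [-0.6, 0.4, -0.6]
grip_width: 23.6
```

```bash
python3 -m handwheel '[[[2,3,-40],[0,0,0]],[[0,0,-38],[0,0,0]],[[0,0,-18],[0,0,0]],[[0,0,0],[0,0,0]],[[0,0,0],[0,0,0]]]'; python3 -m handwheel '[[[0,0,0],[0,0,0]],[[0,0,0],[0,0,0]],[[0,0,0],[0,0,0]]]' 0.6;  python3 -m handwheel '[[[0,0,40],[0,0,0]],[[0,0,50],[0,0,0]],[[0,0,20],[0,0,0]],[[-20,-40,0],[0,0,-0.1]],[[-25,-50,0],[0,0,-0.1]],[[-25,-50,0],[0,0,-0.1]],[[-25,-50,0],[0,0,-0.04]],[[0,0,0],[0,0,0]],[[0,0,0],[0,0,0]]]' 0.4; python3 - <<'E'
from st import *
st(); c=capture("top")
for r in weights(c): print(*r)
print(find(c,"top","weight0"))
a=cv2.resize(c["img"][175:330,170:480],None,fx=2.55,fy=2.55,interpolation=cv2.INTER_CUBIC)
cv2.imwrite("pics/t4.png",a[:,:,::-1])
E
```

```text
time: 25.92
tool_pos: [621.0, 252.2, 186.5]
tcp_rot: [3.14, -0.001, 1.399]
contact_force: [-0.3, 2.2, 2.9]
grip_width: 23.9
time: 26.3
tool_pos: [621.1, 253.1, 185.8]
tcp_rot: [3.14, -0.001, 1.4]
contact_force: [1.6, 1.9, 3.9]
grip_width: 36.4
time: 27.42
tool_pos: [525.6, 63.0, 295.2]
tcp_rot: [-3.141, 0.0, 1.059]
contact_force: [0.4, 0.0, 0.1]
grip_width: 55.1
t 27.43 tcp [525.6  63.  295.2] rp [-3.141  0.   ] jaw -29.3 grip 55.1 F [0.4 0.  0.1] q6 0.49
[546.9 -22.1] [546.9 -21.9] [ 23. 104.] -1.0 323
[ 549.6 -256.7] [ 549.5 -256.5] [34. 24.] 6.0 119
[(0.7, array([620., 251., 170.])), (0.68, array([623., 219., 152.])), (0.67, array([ 479., -268.,   26.])), (0.66, array([602., 256., 154.])), (0.45, array([594., 220., 146.])), (0.45, array([ 550., -257.,   20.]))]
```

View pics/t4.png

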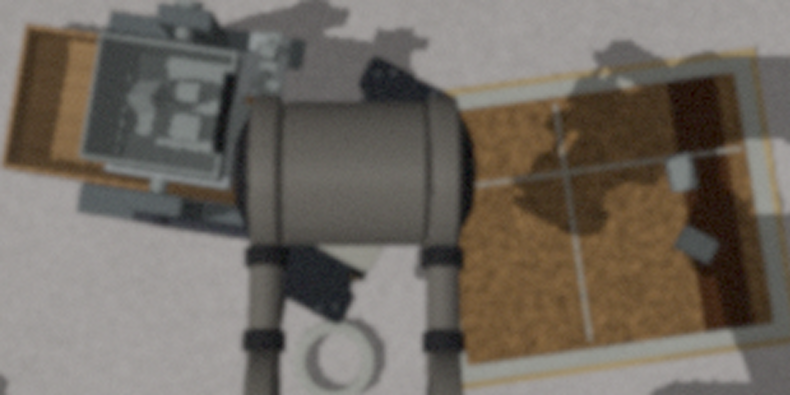

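Four weights are in the can, between (140,70) and (200,145) in the crop. Two remain on the map. Next is the one at (479,-270).

```bash
python3 -m handwheel '[[[-7,-47.5,0],[0,0,0]],[[-7,-47.5,0],[0,0,0]],[[-7,-47.5,0],[0,0,0]],[[-7,-47.5,0],[0,0,0]],[[-7,-47.5,-20],[0,0,0]],[[-7,-47.5,-40],[0,0,0]],[[-5,-47.5,-40],[0,0,0]],[[0,0,-50],[0,0,0]],[[0,0,-50],[0,0,0]],[[0,0,-40],[0,0,0]],[[0,0,-12],[0,0,0]],[[0,0,0],[0,0,0]]]'; python3 -m handwheel '[[[0,0,0],[0,0,0]]]'
```

```text
time: 29.02
tool_pos: [479.2, -269.2, 43.1]
tcp_rot: [-3.141, -0.0, 1.061]
contact_force: [0.0, 0.4, -0.4]
grip_width: 54.7
time: 29.15
tool_pos: [479.9, -270.0, 44.9]
tcp_rot: [3.138, 0.0, 1.06]
contact_force: [0.4, 0.5, 0.5]
grip_width: 55.2
```

```bash
python3 -m handwheel '[[[0,0,-13],[0,0,0]],[[0,0,0],[0,0,0]]]'; python3 -m handwheel '[[[0,0,0],[0,0,0]],[[0,0,0],[0,0,0]],[[0,0,0],[0,0,0]],[[0,0,0],[0,0,0]]]' 1; python3 -m handwheel '[[[0,0,30],[0,0,0]],[[0,0,60],[0,0,0]],[[0,0,60],[0,0,0]],[[7,28,50],[0,0,0]],[[12,46,40],[0,0,0]],[[13,51,10],[0,0,0]],[[14,54,0],[0,0,0]],[[14,54,0],[0,0,0.1]],[[14,54,0],[0,0,0.1]],[[14,54,0],[0,0,0.1]],[[14,54,0],[0,0,0.04]],[[14,54,0],[0,0,0]]]'; python3 -m handwheel '[[[12,47,0],[0,0,0]],[[0,0,0],[0,0,0]],[[0,0,0],[0,0,0]],[[0,0,0],[0,0,0]]]'
```

```text
time: 29.4
tool_pos: [478.3, -269.3, 29.9]
tcp_rot: [-3.141, -0.0, 1.06]
contact_force: [-0.6, 0.4, -0.0]
grip_width: 55.2
time: 29.9
tool_pos: [478.9, -269.7, 30.5]
tcp_rot: [3.141, 0.0, 1.06]
contact_force: [1.0, -1.2, 1.5]
grip_width: 24.1
time: 31.4
tool_pos: [594.7, 181.2, 280.1]
tcp_rot: [-3.141, 0.0, 1.4]
contact_force: [1.3, -0.3, -0.9]
grip_width: 23.8
time: 31.9
tool_pos: [606.6, 225.1, 280.4]
tcp_rot: [-3.142, 0.0, 1.398]
contact_force: [-0.6, -1.4, -0.5]
grip_width: 23.6
```

```bash
python3 -m handwheel '[[[0,0,-40],[0,0,0]],[[0,0,-30],[0,0,0]],[[0,0,-10],[0,0,0]],[[0,0,0],[0,0,0]],[[0,0,0],[0,0,0]]]'; python3 -m handwheel '[[[0,0,0],[0,0,0]],[[0,0,0],[0,0,0]],[[0,0,0],[0,0,0]]]' 0.6;  python3 -m handwheel '[[[0,0,40],[0,0,0]],[[0,0,50],[0,0,0]],[[-5,-30,0],[0,0,-0.1]],[[-20,-40,0],[0,0,-0.15]],[[-25,-50,0],[0,0,-0.15]],[[-25,-50,0],[0,0,-0.15]],[[-25,-20,0],[0,0,-0.15]],[[0,0,0],[0,0,-0.15]],[[0,0,0],[0,0,0]]]' 0.4; python3 st.py
```

```text
time: 32.52
tool_pos: [607.5, 226.3, 202.1]
tcp_rot: [3.139, -0.001, 1.399]
contact_force: [-1.3, 0.5, -1.0]
grip_width: 23.5
time: 32.9
tool_pos: [606.8, 226.6, 200.7]
tcp_rot: [3.141, -0.0, 1.4]
contact_force: [-0.1, -0.9, -0.8]
grip_width: 36.6
time: 34.02
tool_pos: [506.6, 36.2, 290.7]
tcp_rot: [3.141, -0.001, 0.551]
contact_force: [0.9, -0.2, -0.3]
grip_width: 55.3
t 34.02 tcp [506.6  36.2 290.7] rp [ 3.141e+00 -1.000e-03] jaw -58.5 grip 55.3 F [ 0.9 -0.2 -0.3] q6 0.94
[504.8 -67.6] [504.7 -68.5] [24. 99.] -6.0 310
[(0.55, array([606., 218., 175.])), (0.51, array([ 548., -252.,   20.])), (0.49, array([621., 250., 169.])), (0.42, array([591., 224., 149.]))]
```

```bash
python3 -m handwheel '[[[7,-49,0],[0,0,-0.06]],[[7,-49,0],[0,0,-0.06]],[[7,-49,0],[0,0,-0.06]],[[7,-49,0],[0,0,-0.06]],[[8,-49,-20],[0,0,-0.06]],[[8,-48,-40],[0,0,-0.04]],[[0,0,-50],[0,0,0]],[[0,0,-50],[0,0,0]],[[0,0,-50],[0,0,0]],[[0,0,-37],[0,0,0]],[[0,0,0],[0,0,0]],[[0,0,0],[0,0,0]]]'; python3 -m handwheel '[[[0,0,-12.5],[0,0,0]],[[0,0,0],[0,0,0]]]'
```

```text
time: 35.62
tool_pos: [551.7, -256.5, 44.9]
tcp_rot: [3.14, -0.002, 0.211]
contact_force: [0.5, -0.8, 0.4]
grip_width: 55.0
time: 35.88
tool_pos: [550.5, -256.0, 31.1]
tcp_rot: [-3.142, 0.0, 0.21]
contact_force: [0.1, -0.5, 0.8]
grip_width: 54.9
```

```bash
python3 -m handwheel '[[[0,0,0],[0,0,0]],[[0,0,0],[0,0,0]],[[0,0,0],[0,0,0]],[[0,0,0],[0,0,0]]]' 1; python3 -m handwheel '[[[0,0,30],[0,0,0]],[[0,0,60],[0,0,0]],[[0,0,60],[0,0,0]],[[2,28,50],[0,0,0.1]],[[5,48,40],[0,0,0.13]],[[6,54,10],[0,0,0.16]],[[6,54,0],[0,0,0.16]],[[6,54,0],[0,0,0.16]],[[6,54,0],[0,0,0.16]],[[6,54,0],[0,0,0.16]],[[6,54,0],[0,0,0.16]],[[6,54,0],[0,0,0]]]'; python3 -m handwheel '[[[4,54,0],[0,0,0]],[[0,0,0],[0,0,0]],[[0,0,0],[0,0,0]],[[0,0,0],[0,0,0]]]'
```

```text
time: 36.38
tool_pos: [550.9, -256.5, 31.4]
tcp_rot: [3.141, -0.001, 0.21]
contact_force: [-0.1, -0.7, 1.2]
grip_width: 23.8
time: 37.88
tool_pos: [599.3, 199.5, 280.7]
tcp_rot: [-3.141, 0.0, 1.402]
contact_force: [0.4, -0.6, -1.3]
grip_width: 23.9
time: 38.38
tool_pos: [603.7, 250.4, 281.0]
tcp_rot: [-3.142, 0.0, 1.398]
contact_force: [-0.1, 0.2, -1.5]
grip_width: 23.6
```

```bash
python3 -m handwheel '[[[0,1,-40],[0,0,0]],[[0,0,-26],[0,0,0]],[[0,0,-10],[0,0,0]],[[0,0,0],[0,0,0]],[[0,0,0],[0,0,0]]]'; python3 -m handwheel '[[[0,0,0],[0,0,0]],[[0,0,0],[0,0,0]],[[0,0,0],[0,0,0]]]' 0.6;  python3 -m handwheel '[[[0,0,40],[0,0,0]],[[0,0,50],[0,0,0]],[[-15,-40,0],[0,0,0]],[[-20,-50,0],[0,0,0]],[[-20,-60,0],[0,0,0]],[[-20,-60,0],[0,0,0]],[[0,0,0],[0,0,0]],[[0,0,0],[0,0,0]]]' 0.65; python3 - <<'E'
from st import *
st(); c=capture("top")
print(find(c,"top","weight0"),find(c,"top","latch_knob"))
a=cv2.resize(c["img"][165:310,165:345],None,fx=4.2,fy=4.1,interpolation=cv2.INTER_CUBIC)
cv2.imwrite("pics/t6.png",a[:,:,::-1])
c=capture("side");print(find(c,"side","weight0"),find(c,"side","latch_knob"))
E
```

```text
time: 39.0
tool_pos: [604.3, 252.6, 206.5]
tcp_rot: [3.139, -0.001, 1.399]
contact_force: [-0.3, 0.4, -0.9]
grip_width: 23.5
time: 39.38
tool_pos: [603.7, 252.8, 205.4]
tcp_rot: [3.141, -0.0, 1.4]
contact_force: [0.5, 0.4, 0.3]
grip_width: 36.5
time: 40.38
tool_pos: [529.3, 44.2, 295.4]
tcp_rot: [3.141, -0.001, 1.399]
contact_force: [0.2, 0.1, 0.1]
grip_width: 32.3
t 40.38 tcp [529.3  44.2 295.4] rp [ 3.141e+00 -1.000e-03] jaw -9.8 grip 32.3 F [0.2 0.1 0.1] q6 0.11
[(0.76, array([607., 218., 177.])), (0.57, array([627., 219., 151.])), (0.52, array([597., 262., 175.])), (0.51, array([625., 250., 171.])), (0.51, array([591., 221., 147.])), (0.15, array([350., 463.,  18.]))] [(0.51, array([647., 136., 178.]))]
[] [(0.45, array([646., 136., 183.])), (0.31, array([577., 162., 168.]))]
```

View pics/t6.png

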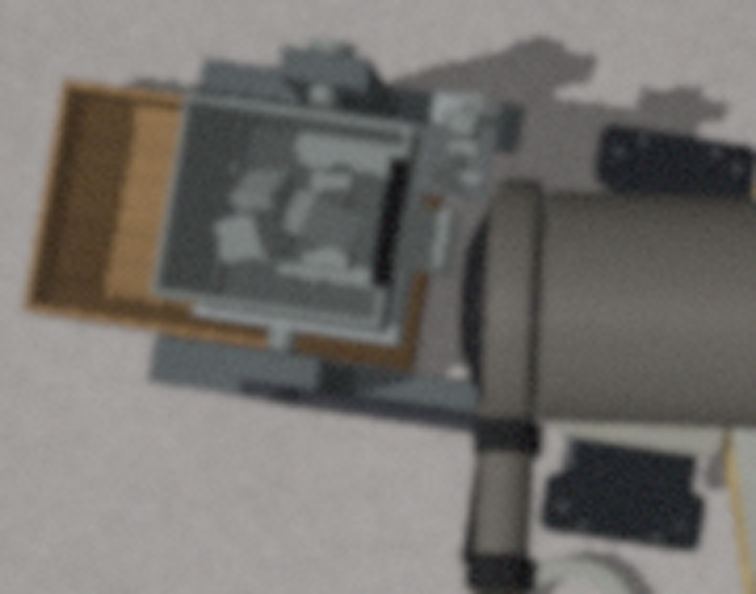

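```bash
python3 - <<'E'
from h import *
c=capture("top");s=capture("side")
A=cv2.resize(c["img"][180:220,255:300],None,fx=8.5,fy=8.5,interpolation=cv2.INTER_CUBIC)
B=cv2.resize(s["img"][175:215,325:370],None,fx=8.5,fy=8.5,interpolation=cv2.INTER_CUBIC)
cv2.imwrite("pics/k.png",np.clip(np.hstack([A,B])[:,:,::-1]*1.2,0,255))
E
```

```text
[ WARN:0@3.391] global loadsave.cpp:1063 imwrite_ Unsupported depth image for selected encoder is fallbacked to CV_8U.
```

View pics/k.png

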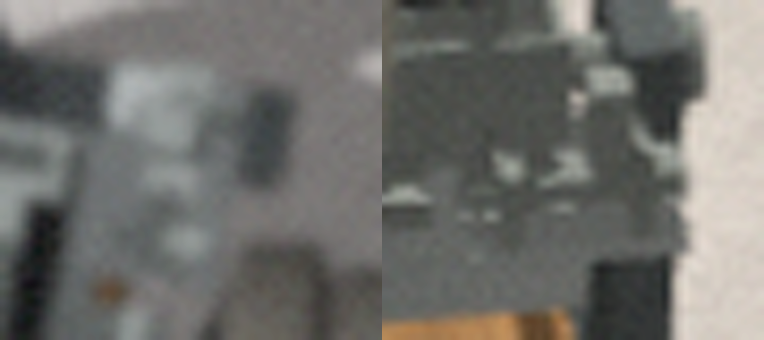

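```bash
python3 - <<'E'
from h import *
c=capture("top");s=capture("side")
yaw=-.17;R=np.array([[np.cos(yaw),-np.sin(yaw)],[np.sin(yaw),np.cos(yaw)]]);O=np.array([607.5,229.7])
for z in (195,200,205,210):
    P=ray(s,351.3,184,z); L=R.T@(P[:2]-O); u=proj(c,P); print(z,P.round(1),L.round(1),((u[0]-255+.5)*8.5,(u[1]-180+.5)*8.5))
E
```

```text
195 [660.3 159.5 195. ] [ 63.9 -60.3] (np.float64(94.39484653117773), np.float64(111.21515052181954))
200 [657.6 152.7 200. ] [ 62.5 -67.4] (np.float64(119.00664731646862), np.float64(117.90134381589162))
205 [655.  145.9 205. ] [ 61.  -74.6] (np.float64(143.82546543803392), np.float64(124.64377671378723))
210 [652.4 139.  210. ] [ 59.6 -81.8] (np.float64(168.85392385572644), np.float64(131.44316178492602))
```

```bash
python3 -m handwheel '[[[31,24,0],[0,0,0]],[[31,24,0],[0,0,0]],[[31,24,0],[0,0,0]],[[30,23,0],[0,0,0]],[[0,0,-30],[0,0,0]],[[0,0,-25],[0,0,0]],[[0,0,-10],[0,0,0]],[[0,0,0],[0,0,0]],[[0,0,0],[0,0,0]]]'; python3 -m handwheel '[[[0,0,-8],[0,0,0]],[[0,0,-8],[0,0,0]],[[0,0,0],[0,0,0]]]'
```

```text
time: 42.0
tool_pos: [652.6, 139.1, 231.4]
tcp_rot: [3.139, -0.001, 1.4]
contact_force: [0.4, -0.8, 0.4]
grip_width: 32.2
time: 42.38
tool_pos: [651.6, 139.1, 212.9]
tcp_rot: [-3.14, 0.001, 1.4]
contact_force: [0.0, 0.1, 0.6]
grip_width: 32.1
```

Now I'll close on the knob, watching the force.

```bash
python3 -m handwheel '[[[0,0,0],[0,0,0]],[[0,0,0],[0,0,0]],[[0,0,0],[0,0,0]]]' 1;python3 -m handwheel '[[[0,0,0],[0,0,0]],[[0,0,0],[0,0,0]]]'; python3 st.py | head -1
```

```text
time: 42.75
tool_pos: [652.5, 139.1, 214.3]
tcp_rot: [3.14, -0.0, 1.4]
contact_force: [1.5, 0.3, 0.1]
grip_width: 11.6
time: 43.0
tool_pos: [652.3, 139.1, 214.3]
tcp_rot: [3.141, -0.0, 1.4]
contact_force: [1.4, 0.2, 1.0]
grip_width: 11.5
t 43.0 tcp [652.3 139.1 214.3] rp [ 3.141 -0.   ] jaw -9.8 grip 11.5 F [1.4 0.2 1. ] q6 0.27
```

```bash
python3 -m handwheel '[[[-5,0.85,0],[0,0,0]],[[-5,0.85,0],[0,0,0]],[[-5,0.85,0],[0,0,0]],[[-5,0.85,0],[0,0,0]],[[-5,0.85,0],[0,0,0]],[[-5,0.85,0],[0,0,0]],[[-4,0.7,0],[0,0,0]],[[0,0,0],[0,0,0]],[[0,0,0],[0,0,0]]]';python3 -m handwheel '[[[-2,0.35,0],[0,0,0]],[[-2,0.35,0],[0,0,0]],[[0,0,0],[0,0,0]]]'
```

```text
time: 44.22
tool_pos: [617.5, 145.1, 214.2]
tcp_rot: [-3.14, -0.0, 1.4]
contact_force: [-2.7, 1.3, 5.3]
grip_width: 12.1
time: 44.6
tool_pos: [616.6, 145.2, 214.3]
tcp_rot: [3.135, -0.001, 1.399]
contact_force: [10.5, -0.3, 0.4]
grip_width: 11.7
```

```bash
python3 -m handwheel '[[[-2,0.35,0],[0,0,0]],[[0,0,0],[0,0,0]],[[0,0,0],[0,0,0]]]';python3 -m handwheel '[[[-2,0.35,0],[0,0,0]],[[0,0,0],[0,0,0]],[[0,0,0],[0,0,0]]]'
```

```text
time: 44.98
tool_pos: [616.4, 145.2, 214.3]
tcp_rot: [3.131, -0.001, 1.399]
contact_force: [18.1, -0.1, -2.5]
grip_width: 11.9
time: 45.35
tool_pos: [616.1, 145.2, 214.4]
tcp_rot: [3.127, -0.002, 1.398]
contact_force: [25.2, -1.7, -5.7]
grip_width: 11.6
```

```bash
python3 -m handwheel '[[[4,-0.7,0],[0,0,0]],[[0,0,0],[0,0,0]]]'; python3 -m handwheel '[[[0,0,0],[0,0,0]],[[0,0,0],[0,0,0]],[[0,0,0],[0,0,0]],[[0,0,10],[0,0,0]],[[0,0,30],[0,0,0]],[[0,0,30],[0,0,0]]]' 0.65; python3 -m handwheel '[[[-2,4,0],[0,0,0.16]],[[-2,4,0],[0,0,0.16]],[[-2,4,0],[0,0,0.16]],[[-2,4,0],[0,0,0.16]],[[-2,4,0],[0,0,0.16]],[[-2,4,0],[0,0,0.16]],[[-3,3,0],[0,0,0.16]],[[-1,3,0],[0,0,0.16]],[[0,0,0],[0,0,0.16]],[[0,0,0],[0,0,0.13]],[[0,0,0],[0,0,0]],[[0,0,0],[0,0,0]]]'; python3 - <<'E'
from st import *
st(); s=capture("side"); print(find(s,"side","latch_knob"))
B=cv2.resize(s["img"][90:230,250:400],None,fx=4.2,fy=4.2,interpolation=cv2.INTER_CUBIC)
cv2.imwrite("pics/l.png",B[:,:,::-1])
E
```

```text
time: 45.6
tool_pos: [616.6, 145.2, 214.3]
tcp_rot: [3.136, -0.001, 1.399]
contact_force: [11.1, 0.2, 1.9]
grip_width: 11.8
time: 46.35
tool_pos: [613.9, 145.7, 285.4]
tcp_rot: [-3.142, 0.0, 1.4]
contact_force: [-0.0, -0.5, -0.2]
grip_width: 31.8
time: 47.85
tool_pos: [598.1, 175.6, 284.4]
tcp_rot: [3.141, 0.0, 2.967]
contact_force: [0.7, 0.5, -0.3]
grip_width: 31.9
t 47.85 tcp [598.1 175.6 284.4] rp [3.141 0.   ] jaw 80.0 grip 31.9 F [ 0.7  0.5 -0.3] q6 -1.23
[(0.79, array([604., 138., 181.]))]
```

View pics/l.png

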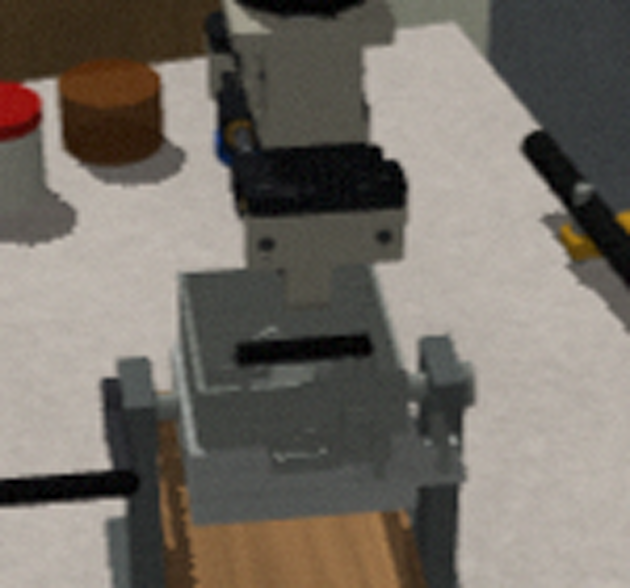

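The knob has left its old place on the right (about (440,440) in this crop) and now stands beside the ear. The network puts it about 40 mm over. Next, the handle.

```bash
python3 -m handwheel '[[[0,0,-20],[0,0,0]],[[0,0,-15],[0,0,0]],[[0,0,-9],[0,0,0]],[[0,0,-5],[0,0,0]],[[0,0,0],[0,0,0]],[[0,0,0],[0,0,0]]]'; python3 -m handwheel '[[[0,0,0],[0,0,0]],[[0,0,0],[0,0,0]],[[0,0,0],[0,0,0]],[[0,0,0],[0,0,0]]]' 1;python3 -m handwheel '[[[0,0,0],[0,0,0]],[[0,0,0],[0,0,0]]]'; python3 st.py | head -1
```

```text
time: 48.7
tool_pos: [598.3, 175.7, 235.5]
tcp_rot: [3.141, 0.001, 2.97]
contact_force: [0.1, 0.7, -0.1]
grip_width: 32.5
time: 49.2
tool_pos: [598.1, 175.7, 235.2]
tcp_rot: [3.141, 0.0, 2.97]
contact_force: [0.1, 1.1, 0.4]
grip_width: 9.6
time: 49.45
tool_pos: [598.1, 175.8, 235.2]
tcp_rot: [3.141, 0.0, 2.97]
contact_force: [0.1, 1.6, 1.3]
grip_width: 9.4
t 49.45 tcp [598.1 175.8 235.2] rp [3.141 0.   ] jaw 80.2 grip 9.4 F [0.1 1.6 1.3] q6 -1.24
```

```bash
for i in 1; do python3 -m handwheel '[[[0,0,1],[0,0,0]],[[0,0,1],[0,0,0]],[[0,0,0],[0,0,0]]]' | grep -E "pos|force"; python3 -m handwheel '[[[0,0,1],[0,0,0]],[[0,0,0],[0,0,0]]]'| grep -E "pos|force"; python3 -m handwheel '[[[0,0,0],[0,0,0]],[[0,0,0],[0,0,0]]]'| grep -E "pos|force"; done
```

```text
tool_pos: [597.7, 175.6, 236.1]
contact_force: [1.1, 1.0, -5.9]
tool_pos: [597.6, 175.6, 236.5]
contact_force: [1.6, 3.2, -13.9]
tool_pos: [597.5, 175.5, 236.6]
contact_force: [2.0, 2.0, -19.9]
```

```bash
for i in 1; do python3 -m handwheel '[[[0,0,0],[0,0,0]],[[0,0,0],[0,0,0]]]'| grep -E "pos|force"; python3 -m handwheel '[[[0,0,0],[0,0,0]],[[0,0,0],[0,0,0]]]'| grep -E "pos|force"; done
```

```text
tool_pos: [597.6, 175.3, 236.9]
contact_force: [0.7, 0.7, -23.4]
tool_pos: [597.6, 175.5, 237.4]
contact_force: [0.3, 1.2, -23.8]
```

The tug reached about 24 N with only about 2 mm of rise, which is the play plus slight give, so the latch holds. I'll ease back down and seat the can.

```bash
python3 -m handwheel '[[[0,0,-2],[0,0,0]],[[0,0,-1],[0,0,0]],[[0,0,0],[0,0,0]],[[0,0,0],[0,0,0]]]' | grep -E "pos|force"; python3 -m handwheel '[[[0,0,-1],[0,0,0]],[[0,0,0],[0,0,0]],[[0,0,0],[0,0,0]]]'| grep -E "pos|force"; python3 -m handwheel '[[[0,0,-1],[0,0,0]],[[0,0,0],[0,0,0]],[[0,0,0],[0,0,0]],[[0,0,0],[0,0,0]]]'| grep -E "pos|force"
```

```text
tool_pos: [598.6, 175.5, 236.7]
contact_force: [-4.2, -0.1, -4.6]
tool_pos: [598.6, 174.8, 235.8]
contact_force: [-4.1, -3.3, 0.5]
tool_pos: [598.6, 174.5, 235.6]
contact_force: [-7.0, -4.6, 4.3]
```

```bash
python3 -m handwheel '[[[0,0,0],[0,0,0]],[[0,0,0],[0,0,0]],[[0,0,0],[0,0,0]],[[0,0,25],[0,0,0]],[[0,0,35],[0,0,0]],[[-25,-7,0],[0,0,0]],[[-32,-9,0],[0,0,0]],[[-32,-9,0],[0,0,0]],[[-32,-9,0],[0,0,0]],[[-29,-8,0],[0,0,0]],[[0,0,0],[0,0,0]],[[0,0,0],[0,0,0]]]' 0.65; python3 - <<'E'
from st import *
st()
c=capture("top");s=capture("side")
print(find(s,"side","lever_grip"),find(s,"side","latch_knob"),find(s,"side","can_handle"))
e=np.array([.169,.9856])
def tab(a,b,n):
    p=np.linspace(a,b,n+1); y=130*np.sin(p); z=130*np.cos(p)
    for i in range(n): print([float(round(v,1)) for v in ((y[i+1]-y[i])*e[0],(y[i+1]-y[i])*e[1],z[i+1]-z[i])],end=",")
    print()
tab(-1.25,1.15,24)
a=s["img"][100:280,210:400]; a=cv2.resize(a,None,fx=3.2,fy=3.2,interpolation=cv2.INTER_CUBIC); cv2.imwrite("pics/lv.png",a[:,:,::-1])
E
```

```text
time: 53.8
tool_pos: [448.9, 133.8, 293.4]
tcp_rot: [3.141, 0.002, 2.97]
contact_force: [-0.4, -0.2, 0.3]
grip_width: 32.0
t 53.8 tcp [448.9 133.8 293.4] rp [3.141e+00 2.000e-03] jaw 80.2 grip 32.0 F [-0.4 -0.2  0.3] q6 -1.27
[] [(0.79, array([607., 140., 183.]))] [(0.91, array([599., 235., 186.])), (0.53, array([568., 178., 136.])), (0.46, array([603., 232.,   3.]))]
[0.8, 4.6, 12.1],[1.0, 5.8, 11.6],[1.2, 6.9, 10.9],[1.4, 8.0, 10.2],[1.5, 8.9, 9.3],[1.7, 9.8, 8.4],[1.8, 10.6, 7.3],[1.9, 11.2, 6.2],[2.0, 11.8, 5.1],[2.1, 12.2, 3.8],[2.2, 12.6, 2.6],[2.2, 12.7, 1.3],[2.2, 12.8, 0.0],[2.2, 12.7, -1.3],[2.2, 12.6, -2.6],[2.1, 12.2, -3.8],[2.0, 11.8, -5.1],[1.9, 11.2, -6.2],[1.8, 10.6, -7.3],[1.7, 9.8, -8.4],[1.5, 8.9, -9.3],[1.4, 8.0, -10.2],[1.2, 6.9, -10.9],[1.0, 5.8, -11.6],
```

View pics/lv.png

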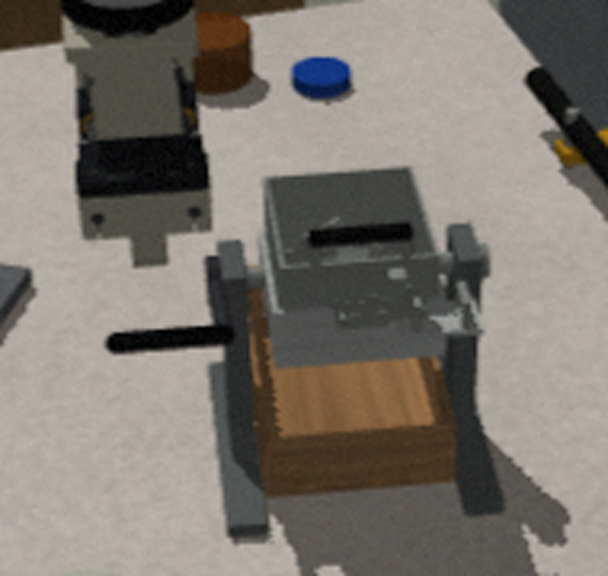

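The knob is now at (398,272) in the crop, over the ear, and the can is upright. The fingers are above the lever rod at (170,340). I'll lower and grip the rod.

```bash
python3 -m handwheel '[[[0,-1.5,-40],[0,0,0]],[[0,0,-30],[0,0,0]],[[0,0,-15],[0,0,0]],[[0,0,-6],[0,0,0]],[[0,0,0],[0,0,0]],[[0,0,0],[0,0,0]]]'; python3 -m handwheel '[[[0,0,0],[0,0,0]],[[0,0,0],[0,0,0]],[[0,0,0],[0,0,0]],[[0,0,0],[0,0,0]]]' 1; python3 st.py | head -1
```

```text
time: 54.8
tool_pos: [448.6, 132.2, 202.7]
tcp_rot: [3.141, 0.001, 2.97]
contact_force: [-0.3, -0.0, -0.8]
grip_width: 32.4
time: 55.3
tool_pos: [448.1, 131.7, 202.3]
tcp_rot: [-3.141, 0.0, 2.97]
contact_force: [-1.4, -5.0, 3.6]
grip_width: 13.1
t 55.3 tcp [448.1 131.7 202.3] rp [-3.141  0.   ] jaw 80.2 grip 13.1 F [-1.4 -5.   3.6] q6 -1.28
```

```bash
python3 -m handwheel '[[[0.8,4.6,12.1],[0,0,0]],[[1,5.8,11.6],[0,0,0]],[[1.2,6.9,10.9],[0,0,0]],[[1.4,8,10.2],[0,0,0]],[[1.5,8.9,9.3],[0,0,0]],[[1.7,9.8,8.4],[0,0,0]],[[0,0,0],[0,0,0]]]'; python3 -m handwheel '[[[1.8,10.6,7.3],[0,0,0]],[[1.9,11.2,6.2],[0,0,0]],[[2,11.8,5.1],[0,0,0]],[[2.1,12.2,3.8],[0,0,0]],[[2.2,12.6,2.6],[0,0,0]],[[2.2,12.7,1.3],[0,0,0]],[[0,0,0],[0,0,0]]]'; python3 - <<'E'
import numpy as np
from st import *
st()
p=get_obs()["tool_pos"]; O=np.array([607.5,229.7]); d=p[:2]-O
print("local",d@[.9856,-.169],d@[.169,.9856],p[2]-160, "phi",np.arctan2(d@[.169,.9856],p[2]-160))
E
```

```text
time: 56.28
tool_pos: [455.3, 173.5, 265.7]
tcp_rot: [-3.136, 0.001, 2.97]
contact_force: [-6.2, -15.0, 13.1]
grip_width: 13.0
time: 57.15
tool_pos: [468.3, 246.8, 292.4]
tcp_rot: [-3.141, 0.003, 2.97]
contact_force: [-1.3, -6.3, 11.4]
grip_width: 13.3
t 57.15 tcp [468.3 246.8 292.4] rp [-3.141e+00  3.000e-03] jaw 80.2 grip 13.3 F [-1.3 -6.3 11.4] q6 -1.06
local -140.0620568600788 -6.629724260050949 132.3563046354318 phi -0.05004814797549399
```

```bash
python3 -m handwheel '[[[2.2,12.8,0],[0,0,0]],[[2.2,12.7,-1.3],[0,0,0]],[[2.2,12.6,-2.6],[0,0,0]],[[2.1,12.2,-3.8],[0,0,0]],[[2,11.8,-5.1],[0,0,0]],[[1.9,11.2,-6.2],[0,0,0]],[[0,0,0],[0,0,0]]]'; python3 -m handwheel '[[[1.8,10.6,-7.3],[0,0,0]],[[1.7,9.8,-8.4],[0,0,0]],[[1.5,8.9,-9.3],[0,0,0]],[[1.4,8,-10.2],[0,0,0]],[[1.2,6.9,-10.9],[0,0,0]],[[1,5.8,-11.6],[0,0,0]],[[0,0,0],[0,0,0]],[[0,0,0],[0,0,0]]]'; cat > ph.py <<'E'
from st import *
st()
p=get_obs()["tool_pos"]; O=np.array([607.5,229.7]); d=p[:2]-O
print("local",d@[.9856,-.169],d@[.169,.9856],p[2]-160, "phi",np.arctan2(d@[.169,.9856],p[2]-160))
E
python3 ph.py
```

```text
time: 58.02
tool_pos: [481.4, 320.6, 271.7]
tcp_rot: [3.142, 0.002, 2.97]
contact_force: [4.1, -2.2, 0.1]
grip_width: 12.9
time: 59.02
tool_pos: [489.9, 369.8, 213.7]
tcp_rot: [-3.141, 0.001, 2.969]
contact_force: [4.4, -4.6, -0.7]
grip_width: 13.0
t 59.02 tcp [489.9 369.8 213.7] rp [-3.141e+00  1.000e-03] jaw 80.1 grip 13.0 F [ 4.4 -4.6 -0.7] q6 -0.88
local -139.55702018767275 118.17435474109938 53.6756644990206 phi 1.1444490512684082
```

Phi is 1.144, close to the 1.15 stop. I'll press on to the stop, wait, and look.

```bash
python3 -m handwheel '[[[0.3,1.6,-3.6],[0,0,0]],[[0,0,0],[0,0,0]],[[0,0,0],[0,0,0]],[[0,0,0],[0,0,0]],[[0,0,0],[0,0,0]],[[0,0,0],[0,0,0]]]'; python3 ph.py; python3 - <<'E'
from st import *
c=capture("top");s=capture("side")
print(find(c,"top","weight0"),find(s,"side","weight0"))
A=cv2.resize(c["img"][160:300,140:320],None,fx=2.2,fy=2.2,interpolation=cv2.INTER_CUBIC)
B=cv2.resize(s["img"][100:270,220:400],None,fx=2.2,fy=2.2,interpolation=cv2.INTER_CUBIC)
A=cv2.copyMakeBorder(A,0,B.shape[0]-A.shape[0],0,0,0)
cv2.imwrite("pics/tip.png",np.hstack([A,B])[:,:,::-1])
E
```

```text
time: 59.78
tool_pos: [490.0, 369.9, 213.4]
tcp_rot: [-3.139, 0.003, 2.969]
contact_force: [-3.1, -14.9, 19.7]
grip_width: 13.2
t 59.77 tcp [490.  369.9 213.4] rp [-3.139e+00  3.000e-03] jaw 80.1 grip 13.2 F [ -3.1 -14.9  19.7] q6 -0.87
local -139.48249322745605 118.33255716847785 53.37434895157449 phi 1.1470664097561867
[] [(0.42, array([595., 266.,  23.]))]
```

View pics/tip.png

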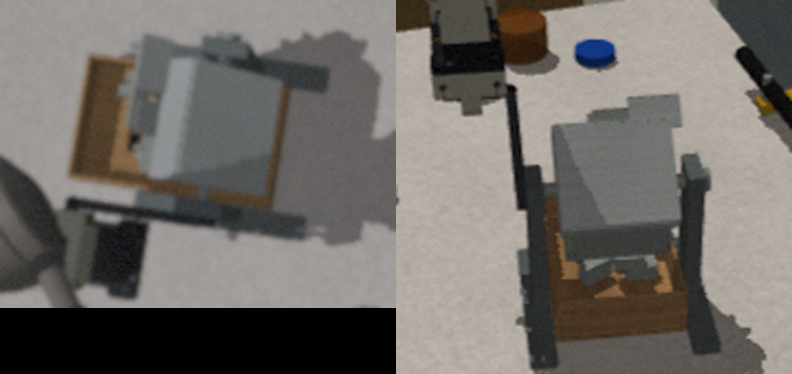

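The can is inverted and still held by the latch. Weights show in the bin at about (620,265). I'll swing the lever back.

```bash
python3 -m handwheel '[[[-0.3,-1.6,3.6],[0,0,0]],[[-1,-5.8,11.6],[0,0,0]],[[-1.2,-6.9,10.9],[0,0,0]],[[-1.4,-8,10.2],[0,0,0]],[[-1.5,-8.9,9.3],[0,0,0]],[[-1.7,-9.8,8.4],[0,0,0]],[[-1.8,-10.6,7.3],[0,0,0]],[[0,0,0],[0,0,0]]]'; python3 -m handwheel '[[[-1.9,-11.2,6.2],[0,0,0]],[[-2,-11.8,5.1],[0,0,0]],[[-2.1,-12.2,3.8],[0,0,0]],[[-2.2,-12.6,2.6],[0,0,0]],[[-2.2,-12.7,1.3],[0,0,0]],[[-2.2,-12.8,0],[0,0,0]],[[0,0,0],[0,0,0]],[[0,0,0],[0,0,0]]]'; python3 ph.py
```

```text
time: 60.98
tool_pos: [481.7, 322.3, 273.2]
tcp_rot: [3.135, 0.004, 2.97]
contact_force: [3.0, 3.1, 5.1]
grip_width: 13.0
time: 61.98
tool_pos: [469.0, 249.1, 293.6]
tcp_rot: [3.135, 0.005, 2.97]
contact_force: [0.6, 3.3, 12.9]
grip_width: 13.2
t 61.98 tcp [469.  249.1 293.6] rp [3.135 0.005] jaw 80.2 grip 13.2 F [ 0.6  3.3 12.9] q6 -1.06
local -139.7636648135681 -4.233413079645494 133.63800482458083 phi -0.03166762215333652
```

```bash
python3 -m handwheel '[[[-2.2,-12.7,-1.3],[0,0,0]],[[-2.2,-12.6,-2.6],[0,0,0]],[[-2.1,-12.2,-3.8],[0,0,0]],[[-2,-11.8,-5.1],[0,0,0]],[[-1.9,-11.2,-6.2],[0,0,0]],[[-1.8,-10.6,-7.3],[0,0,0]],[[0,0,0],[0,0,0]]]'; python3 -m handwheel '[[[-1.7,-9.8,-8.4],[0,0,0]],[[-1.5,-8.9,-9.3],[0,0,0]],[[-1.4,-8,-10.2],[0,0,0]],[[-1.2,-6.9,-10.9],[0,0,0]],[[-1,-5.8,-11.6],[0,0,0]],[[-0.8,-4.6,-12.1],[0,0,0]],[[0,0,0],[0,0,0]],[[0,0,0],[0,0,0]]]'; python3 ph.py
```

```text
time: 62.85
tool_pos: [456.4, 177.0, 265.0]
tcp_rot: [3.138, 0.002, 2.969]
contact_force: [2.5, 2.1, 1.8]
grip_width: 13.5
time: 63.85
tool_pos: [448.6, 132.6, 201.5]
tcp_rot: [3.141, 0.0, 2.97]
contact_force: [5.6, 0.9, -5.6]
grip_width: 13.3
t 63.85 tcp [448.6 132.6 201.5] rp [3.141 0.   ] jaw 80.2 grip 13.3 F [ 5.6  0.9 -5.6] q6 -1.28
local -140.25034056636707 -122.53735876774044 41.45289262416725 phi -1.2445934061286414
```

Press to the stop, and confirm by force.

```bash
python3 -m handwheel '[[[-0.2,-1,-3],[0,0,0]],[[0,0,0],[0,0,0]],[[0,0,0],[0,0,0]],[[0,0,0],[0,0,0]]]'; python3 -m handwheel '[[[0,0,-2],[0,0,0]],[[0,0,0],[0,0,0]],[[0,0,0],[0,0,0]],[[0,0,0],[0,0,0]]]'; python3 ph.py
```

```text
time: 64.35
tool_pos: [448.5, 131.9, 199.5]
tcp_rot: [3.14, 0.001, 2.97]
contact_force: [3.3, 4.9, 1.6]
grip_width: 12.9
time: 64.85
tool_pos: [448.4, 131.4, 197.7]
tcp_rot: [3.141, 0.002, 2.97]
contact_force: [3.0, 1.9, 5.3]
grip_width: 13.0
t 64.85 tcp [448.4 131.4 197.7] rp [3.141e+00 2.000e-03] jaw 80.2 grip 13.0 F [3.  1.9 5.3] q6 -1.28
local -140.20617391666855 -123.77555194831174 37.69158043941684 phi -1.2752019905270886
```

```bash
python3 -m handwheel '[[[0,0,-2],[0,0,0]],[[0,0,0],[0,0,0]],[[0,0,0],[0,0,0]],[[0,0,0],[0,0,0]]]'|grep -E "pos|force"; python3 -m handwheel '[[[0,0,-2],[0,0,0]],[[0,0,0],[0,0,0]],[[0,0,0],[0,0,0]],[[0,0,0],[0,0,0]]]'|grep -E "pos|force"; python3 -m handwheel '[[[0,0,0],[0,0,0]],[[0,0,0],[0,0,0]],[[0,0,0],[0,0,0]],[[0,0,0],[0,0,0]]]'|grep -E "pos|force"
```

```text
tool_pos: [448.4, 131.2, 196.9]
contact_force: [-2.5, 0.4, 16.9]
tool_pos: [448.5, 131.2, 196.6]
contact_force: [-7.5, -0.7, 30.7]
tool_pos: [448.5, 131.2, 196.6]
contact_force: [-7.1, 0.3, 31.2]
```

```bash
python3 -m handwheel '[[[0,0,3],[0,0,0]],[[0,0,1.5],[0,0,0]],[[0,0,0],[0,0,0]]]'; python3 -m handwheel '[[[0,0,0],[0,0,0]],[[0,0,0],[0,0,0]],[[0,0,0],[0,0,0]],[[0,0,20],[0,0,0]],[[0,0,50],[0,0,0]],[[0,0,50],[0,0,0]],[[-20,-50,0],[0,0,0]],[[-10,-55,0],[0,0,0]],[[0,-55,0],[0,0,0]],[[0,-55,0],[0,0,0]],[[0,-55,0],[0,0,0]],[[0,0,0],[0,0,0]]]' 0.6; python3 - <<'E'
from st import *
st()
c=capture("top");s=capture("side")
print("T",find(c,"top","weight0"),find(c,"top","latch_knob"),find(c,"top","can_handle"));print("S",find(s,"side","weight0"),find(s,"side","latch_knob"))
for t in("jar","brush","tape"): print(t,find(c,"top",t)[:1])
A=cv2.resize(c["img"][165:300,150:300],None,fx=2.6,fy=2.6,interpolation=cv2.INTER_CUBIC)
B=cv2.resize(s["img"][120:270,230:380],None,fx=2.6,fy=2.6,interpolation=cv2.INTER_CUBIC)
A=cv2.copyMakeBorder(A,0,B.shape[0]-A.shape[0],0,0,0)
cv2.imwrite("pics/end.png",np.hstack([A,B])[:,:,::-1])
E
```

```text
time: 66.72
tool_pos: [448.4, 131.3, 197.1]
tcp_rot: [3.141, 0.001, 2.97]
contact_force: [5.1, 2.8, -2.5]
grip_width: 13.2
time: 68.22
tool_pos: [417.4, -141.9, 317.1]
tcp_rot: [-3.141, -0.001, 2.964]
contact_force: [-0.7, 0.5, -0.9]
grip_width: 37.0
t 68.22 tcp [ 417.4 -141.9  317.1] rp [-3.141e+00 -1.000e-03] jaw 79.8 grip 37.0 F [-0.7  0.5 -0.9] q6 -1.89
T [] [(0.71, array([609., 148., 181.]))] [(0.76, array([613., 240., 135.]))]
S [(0.62, array([653., 257.,  17.])), (0.56, array([598., 267.,  24.])), (0.56, array([629., 252.,  37.]))] [(0.7, array([604., 145., 182.])), (0.38, array([370.,  81.,  20.]))]
jar [(0.89, array([759., -63.,  84.]))]
brush [(0.9, array([351., 463.,  14.]))]
tape [(0.93, array([370.,  93.,  17.]))]
```

View pics/end.png

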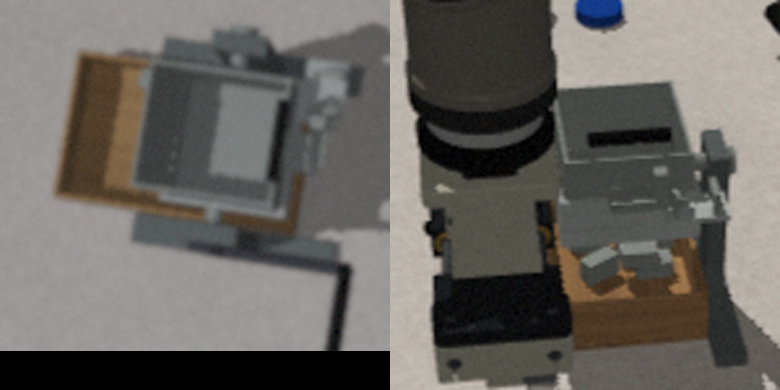

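```bash
python3 -m handwheel '[[[-22,57,0],[0,0,0]],[[-22,57,0],[0,0,0]],[[-22,57,0],[0,0,0]],[[-22,57,0],[0,0,0]],[[-22,57,0],[0,0,0]],[[-22,57,0],[0,0,0]],[[-22,57,0],[0,0,0]],[[-22,57,0],[0,0,0]],[[-22,57,0],[0,0,0]],[[-22,57,0],[0,0,0]],[[-22,57,0],[0,0,0]],[[0,0,0],[0,0,0]]]'; python3 - <<'E'
from st import *
c=capture("top");s=capture("side")
print("S",find(s,"side","weight0"),find(s,"side","latch_knob"),find(c,"top","weight0"))
A=cv2.resize(c["img"],(390,292),interpolation=cv2.INTER_AREA)
B=cv2.resize(s["img"][150:250,275:365],None,fx=4.4,fy=4.4,interpolation=cv2.INTER_CUBIC)
A=cv2.copyMakeBorder(A,0,B.shape[0]-A.shape[0],0,0,0)
cv2.imwrite("pics/end2.png",np.hstack([A,B])[:,:,::-1])
E
```

```text
time: 70.22
tool_pos: [173.6, 490.9, 316.2]
tcp_rot: [-3.141, -0.001, 2.975]
contact_force: [-0.3, -0.4, -0.5]
grip_width: 36.4
S [(0.67, array([654., 255.,  18.])), (0.65, array([595., 267.,  24.])), (0.49, array([629., 256.,  34.]))] [(0.49, array([606., 143., 183.]))] [(0.55, array([757., -63.,  86.]))]
```

View pics/end2.png

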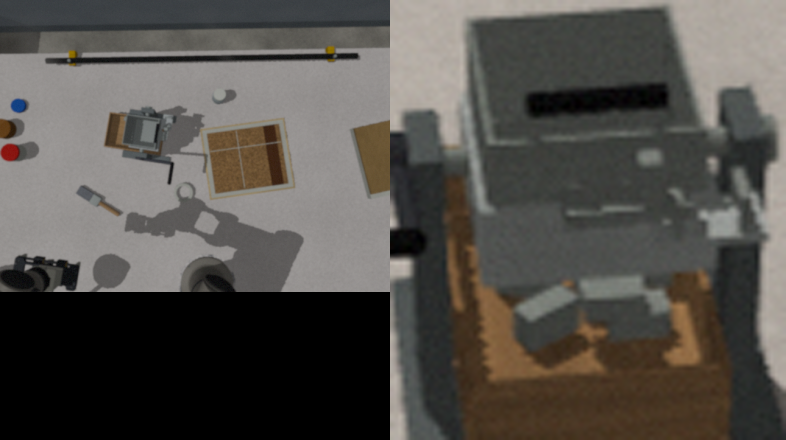

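```bash
python3 -c "
from plant import bot; print(bot.close_job())"
```

```text
the job is handed in; nothing more can be done
None
```

I put all six weights in the can, latched it, tugged the handle, tipped the can over the bin and swung it back upright. I then handed the job in at about 70 s.

**Latch:** I slid the bolt about 36 mm to its stop, which held against 25 N. In the last pictures the knob is still in the latched position.

**Tug:** The pull reached about 24 N, a little over the roughly 18 N at which the cradle can start to turn. The handle rose about 2 mm, which is the play plus slight give. I set it back down before tipping, and the latch held.

**Lever:** It went to its stop at both ends (about 20–25 N tipped over, 31 N upright).

**Last look:** The can is upright and empty, and the map is clear. The jar, brush and tape roll are where they were, and the arm is clear of everything.

**Not directly confirmed:** I could see only three weights in the bin. The other three should be in the part hidden under the cradle, since none shows in the can, on the map or on the bench. A late network hit for a weight at (757, -63) was the jar.

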